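Lock the spray bottle in its cradle and take off the cap of unknown thread

ROBOT

A 6-joint arm with a two-finger parallel gripper is mounted at the origin on the work surface. World frame = base frame: x ahead of the robot, y to its left, z up, the work surface at z = 0. Lengths are in mm, angles in rad, forces in N, time in s.
With the tool pointing down it reaches from about 350 to 975 mm from the base axis. Payload 7.1 kg.
Tool frame: the origin (TCP) lies at the very end of the fingers, on their centre line; the grasp point (between the pads) lies 19 mm behind it (ctrl.grip_point_offset is the distance from the TCP to the grasp point, in mm); x points along the fingers, y is the direction in which the jaws open and shut, and the axes are right-handed (so a half turn about x gives the same grasp; the last joint's range is limited). The gripper opens to 88 mm and grips with 3 to 60 N. Pads are 20 mm wide; open, the fingers measure 115 mm over their backs; the gripper's body (75 mm by 178 mm) begins 61 mm behind the grasp point.
Start: joints at [1.289, 0.423, 1.63, -0, 1.089, -0.019], TCP at [162.334, 603.533, 222.675] pointing down, gripper open.
Joint ranges: [-3, 3], [-0.9, 2.11], [0.09, 2.58], [-1.31, 4.45], [0.11, 2.69], [-2.54, 2.54]. Speed limits (rad/s): [2.39, 2.39, 3.01, 3.14, 3.14, 3.14].

INTERFACE

Orientations are given as a rotation vector (axis times angle).
In Python, from workcell import ctrl, vision, workorder gives the robot as it stands.
- The arm moves only by the shell command python3 -m crank 'ROWS'. ROWS is JSON, a list of rows, each a list of 3 entries, a list of its own where there are three numbers: the shift along the tool's x, y, z in m, then the turn, a rotation vector about the tool's x, y, z in rad, then the finger opening in m, from 0 to 0.0878. In form: [[[dx, dy, dz], [wx, wy, wz], jaw], ...]. A call has exactly 8 rows; each row shifts and turns the commanded pose from where the row before left it, along the tool's axes as they then stand; what a row does not reach is not made up. A row lasts 1/12 s, in which the tool goes at most 41.7 mm and 7.16 degrees, less where a joint would pass 70% of its speed; a pose out of reach is approached as far as the arm can. A call with a gripper value outside its range is refused whole. The fingers move at their own pace and stop on an object; the grip force is fixed at half the most. Time passes only in rows, so rows that do not move let the fingers close, or fill a call up. It gives the time, the measured TCP pose, the force and the opening at its end, in the units of the state.
- ctrl.get_obs(): the state, without advancing time (a new reading comes with each control period).
- vision.get_image(name): name is "scene" or "top" or "wrist"; returns a dict with "img" (384x512x3 uint8, blue, green, red), "mtx" (3x3 intrinsics, pixels), "k1" (the pictures are not rectified: a ray, as slopes to the right and down, at radius r is drawn at 1 + k1 r^2 times it, then the intrinsics apply), "rvec" (rotation vector, rad) and "tvec" (3), from world to camera coordinates, as OpenCV has them; the wrist camera has in their place "hand_eye" (4x4, takes a point from camera to tool coordinates, whose origin is the TCP and whose axes are the tool frame's). Camera axes: x right, y down, z forward; pixel columns grow to the right and rows downward; lengths in mm; the calibration is good to about 2 mm. A picture is of the moment at which its call begins: read the wrist's pose just before it. There is no depth.
- workorder.close_job(): hands the job in, once; it reports no verdict.
The state is a dict: "t": time; "qpos": joint angles; "qvel": joint speeds; "joint_torque": joint torques, N m; "ee_pos": TCP position; "orientation": TCP orientation; "ft_force": force on the tool from outside, world axes, zero at the start; "moment": the same for the moment, N m; "width": finger opening in mm.
Only numpy, scipy, OpenCV 4.12 (cv2) and the standard library are available. Lean on these libraries where they do the work, as an engineer would, in place of code of your own. Each camera call takes 0.05 s, during which the arm holds its last target.

TASK

Get the green spray bottle ready for refilling: swing the cradle's red keeper bar fully shut, past its spring catch, so that it lies over the bottle's shoulder, and then unscrew the white nozzle cap and lift it off; nobody knows whether this cap has a right-hand or a left-hand thread, so if it will not turn one way, try the other. Finish while still holding the cap still in the gripper, lifted at least 6 cm above where it sat, touching nothing else, with the bottle still seated in the cradle and the bar still shut. Leave the other things on the ledge where they are.

Things in the scene. Friction and masses are not known exactly. Their poses are not given: they have to be found in the camera images.
- cradle: Grey steel cradle fixed on the ledge, base 120 x 220 x 8 mm; the bottle stands in its pocket, its far shoulder under a fixed lip (92 mm high, 30 mm from the axis). Origin: on the ledge under the bottle's axis, z up. The shut keeper bar runs along the cradle's +y, 33 mm to its -x side (the robot's side) of the axis. Pivot post (y -64 mm) and catch post (y 114 mm) are no higher than the bar.
- keeper (a joint): Swing of the red keeper bar about its upright pivot, rad: 0 = fully shut (a stop), growing anticlockwise seen from above, towards the cradle's -x, up to 1.5. It starts open and stays where it is left. At about 0.065 rad its nose must be pushed past a sprung ball (5 to 10 N at the peg); below 0.04 rad it is caught.
- keeper_peg (a point): Black upright round peg for moving the bar: 16 mm thick, 42 mm tall. This point is on the peg's axis, half-way up, 113 mm above the ledge; the bar's top is 21 mm below it. The peg stands on the bar 144 mm from the pivot axis.
- keeper_hinge (a point): Pivot axis of the keeper bar, half-way up the bar, 86 mm above the ledge. The bar is 12 mm wide and 12 mm thick (80 to 92 mm above the ledge).
- bottle_neck (a point): Centre of the neck's top rim, 98 mm above the ledge, on the cap's axis, z up. The squat green bottle is loose in the pocket (1.5 mm play): 84 x 84 mm, shoulder 78 mm above the ledge, neck 45 mm across. Inside the neck hang the cap's stem and cross lug, to 16 mm under the cap's lower edge: a short quick thread, right- or left-hand, which cannot be seen.
- cap_centre (a point): Centre of the round white nozzle cap, 118 mm above the ledge while seated; 42 mm across, 40 mm tall, the top 6 mm an orange button 26 mm across; its lower edge rests on the neck's rim. It turns easily about z (up). The loosening way it stops by itself at 60 to 65 degrees and lifts straight off from 45 onwards; the other way it stops dead after 10 to 17 (play included). Below 40 it cannot be lifted.
- tumbler: Clear plastic tumbler, 72 mm across, 100 mm tall, bystander; origin under its centre.
- soap_rest: White ceramic soap rest, 90 x 130 x 22 mm, bystander; origin under its centre.
- soap: Yellow bar of soap, 50 x 80 x 25 mm, on the soap rest, bystander; origin under its centre.
- pail_lid: Round steel pail lid, 210 mm across, with a knob to 34 mm high, bystander; origin under its centre.
- brush: Flat brush with a wooden handle lying on the ledge, bystander; origin under its middle.
Mind the look-alikes: they are no part of the job. There is more than one size of the part that bears cap_centre; the job needs the middle-sized. What is shaped like the part that bears bottle_neck but yellow is not meant.

How it is judged (in metres and radians):
On the way, in this order (a step that is already met when the one before it is completed fails the run):
1. the keeper bar is shut past its catch, with the bottle seated (value of joint keeper below 0.04 rad and z of bottle_neck in the frame of cradle between 0.09 and 0.106 m and horizontal distance between bottle_neck and cradle below 0.012 m and angle between bottle_neck's own z axis and vertical below 0.12 rad), for 0.2 s.
2. the cap is lifted off the neck, the bar still shut (z of cap_centre in the frame of cradle above 0.16 m and value of joint keeper below 0.04 rad), for 0.2 s.
At the end, for the whole second after the job is handed in: Keeper bar within 0.04 rad of shut; cap centre over 160 mm above the ledge (42 mm above its seat), gripped (over 1 N), under 50 mm/s, touching neither bottle nor cradle; bottle in its pocket: neck within 12 mm of the axis, under 8 mm raised, tilt under 0.12 rad (all of step 2 and contact force between the fingers and cap above 1 N and contact force between cap and bottle below 0.05 N and contact force between cap and cradle below 0.05 N and linear speed of cap below 0.05 m/s and z of bottle_neck in the frame of cradle between 0.09 and 0.106 m and horizontal distance between bottle_neck and cradle below 0.012 m and angle between bottle_neck's own z axis and vertical below 0.12 rad); the arm keeps its last pose, push and grip.
It fails at once if the tumbler, soap rest, soap, pail lid or brush is moved more than 30 mm (distance of any of tumbler, soap_rest, soap, pail_lid, brush from where it was at the start of the episode above 0.03 m).
It fails at once if the cap comes off before the bar is shut (z of cap_centre in the frame of cradle above 0.16 m and value of joint keeper above 0.15 rad).
It fails at once if the bottle is pulled out of its pocket (z of bottle_neck in the frame of cradle above 0.125 m).
It also fails if it takes over 58 s, if anything falls off the work surface, if the arm or the gripper's body presses on something with over 40 N, if the wrist force passes 120 N, or if a joint passes its speed limit or range.

## Working session

There is one attempt and no reset: what is moved stays moved. The work goes in short steps, Python scripts to look and compute and a shell command to move; the robot and the scene stay as the last step left them, time stands still between calls to the robot, and variables do not carry over. Pictures are saved under pics/ and viewed, and the job is handed in when it is done.

```bash
ls; mkdir -p pics
python3 - <<'E'
from workcell import ctrl, vision, workorder
import cv2
o=ctrl.get_obs(); print(o)
for n in ["scene","top","wrist"]:
    d=vision.get_image(n); cv2.imwrite(f"pics/{n}0.png",d["img"]); print(n,{k:v for k,v in d.items() if k!="img"})
E
```

```text
pics
{'t': 0.0, 'qpos': array([ 1.28899550e+00,  4.23856573e-01,  1.63067679e+00,  1.01407830e-05,
        1.08858706e+00, -1.90107056e-02]), 'qvel': array([-4.03227098e-05,  7.61819715e-04,  1.33853122e-03, -3.46632372e-04,
        6.25131516e-04, -9.35716408e-04]), 'joint_torque': array([-1.92225481e-03, -5.44612491e+01, -2.73647118e+01,  6.41006394e-02,
        2.29438744e-02, -1.32198779e-04]), 'ee_pos': array([162.18617853, 603.0213119 , 221.89705976]), 'orientation': array([ 0.20510984,  1.56117187, -0.20748613]), 'ft_force': array([ 0.00432426, -0.47510464,  0.43036355]), 'moment': array([-0.0015531 , -0.01212372, -0.04454042]), 'width': 87.85414232982609}
scene {'mtx': array([[348.48221486,   0.        , 253.34750054],
       [  0.        , 348.48221486, 191.37899629],
       [  0.        ,   0.        ,   1.        ]]), 'k1': -0.006319122898506384, 'rvec': array([ 1.95853818,  0.98974918, -0.52158813]), 'tvec': array([-293.50608715, -155.98098239, 1318.35118101])}
top {'mtx': array([[467.60436181,   0.        , 253.6240754 ],
       [  0.        , 467.60436181, 196.27721646],
       [  0.        ,   0.        ,   1.        ]]), 'k1': -0.16456647527024176, 'rvec': array([ 2.0920051 , -2.14957001,  0.1990387 ]), 'tvec': array([  11.95380365,  506.48162873, 1551.1182569 ])}
wrist {'mtx': array([[309.40758133,   0.        , 246.77391858],
       [  0.        , 309.40758133, 190.23749417],
       [  0.        ,   0.        ,   1.        ]]), 'k1': -0.050157784165377625, 'hand_eye': array([[-1.58718757e-03, -3.01444303e-01,  9.53482466e-01,
        -1.63011961e+02],
       [ 9.99998122e-01, -1.53897303e-03,  1.17807089e-03,
        -6.29843445e-01],
       [ 1.11226104e-03,  9.53482545e-01,  3.01446179e-01,
        -8.32392086e+01],
       [ 0.00000000e+00,  0.00000000e+00,  0.00000000e+00,
         1.00000000e+00]])}
```

View pics/scene0.png

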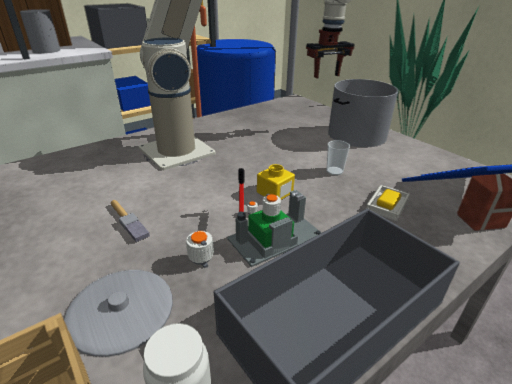

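View pics/top0.png

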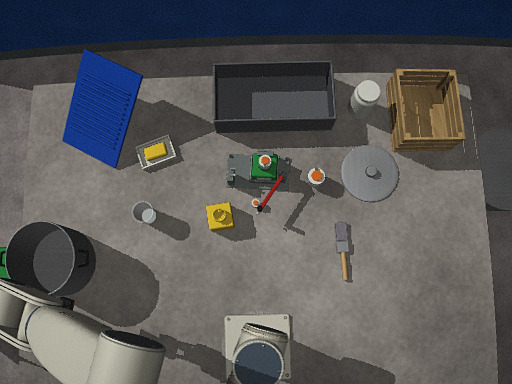

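View pics/wrist0.png

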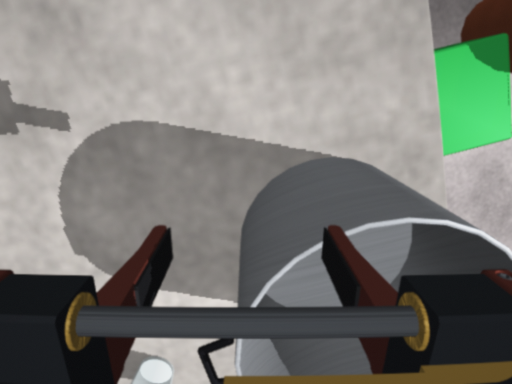

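The top view shows the cradle with its green bottle near (264,163) and the open red bar running from (285,177) to the peg at (260,207). A small look-alike cap sits by the peg at (256,203), and a bigger one at (316,176). I'll zoom in next.

```bash
cat > h.py <<'E'
import numpy as np, cv2
from scipy.spatial.transform import Rotation as R
def unproj(d,uv,z):
    """pixel -> world point at height z (fixed cams)"""
    uv=np.array(uv,float).reshape(-1,1,2)
    n=cv2.undistortPoints(uv,d["mtx"],np.array([d["k1"],0,0,0.]))[:,0]
    Rm=cv2.Rodrigues(d["rvec"])[0]; c=-Rm.T@d["tvec"]
    r=np.c_[n,np.ones(len(n))]@Rm
    z=np.broadcast_to(z,len(r))
    return c+r*((z-c[2])/r[:,2])[:,None]
def proj(d,P):
    return cv2.projectPoints(np.array(P,float).reshape(-1,1,3),d["rvec"],d["tvec"],d["mtx"],np.array([d["k1"],0,0,0.]))[0][:,0]
def wristext(d,o):
    """convert hand_eye to rvec,tvec"""
    T=np.eye(4);T[:3,:3]=R.from_rotvec(o["orientation"]).as_matrix();T[:3,3]=o["ee_pos"]
    W=np.linalg.inv(T@d["hand_eye"]); d=dict(d); d["rvec"]=cv2.Rodrigues(W[:3,:3])[0][:,0]; d["tvec"]=W[:3,3]; return d
E
python3 - <<'E'
import cv2
a=cv2.imread("pics/top0.png")[130:230,200:340]; cv2.imwrite("pics/topz.png",cv2.resize(a,None,fx=5.6,fy=5.6,interpolation=cv2.INTER_CUBIC))
a=cv2.imread("pics/scene0.png")[155:275,180:330]; cv2.imwrite("pics/scenez.png",cv2.resize(a,None,fx=5,fy=5,interpolation=cv2.INTER_CUBIC))
E
```

```text
(no output)
```

View pics/topz.png

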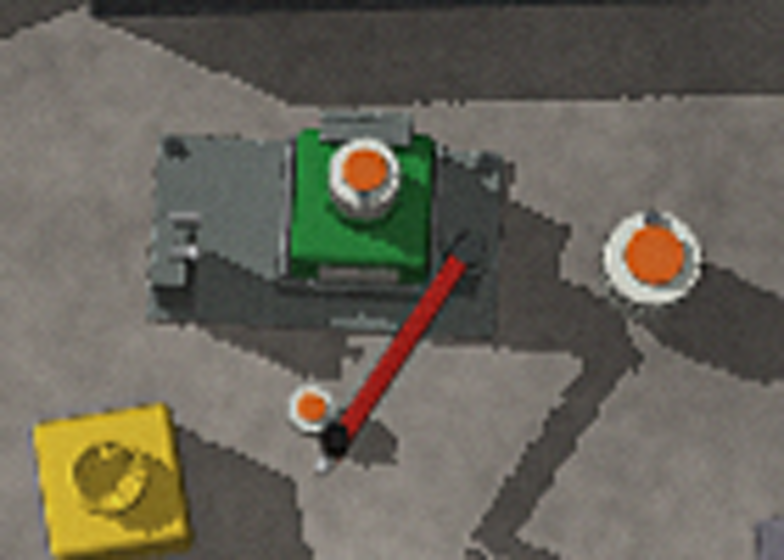

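View pics/scenez.png

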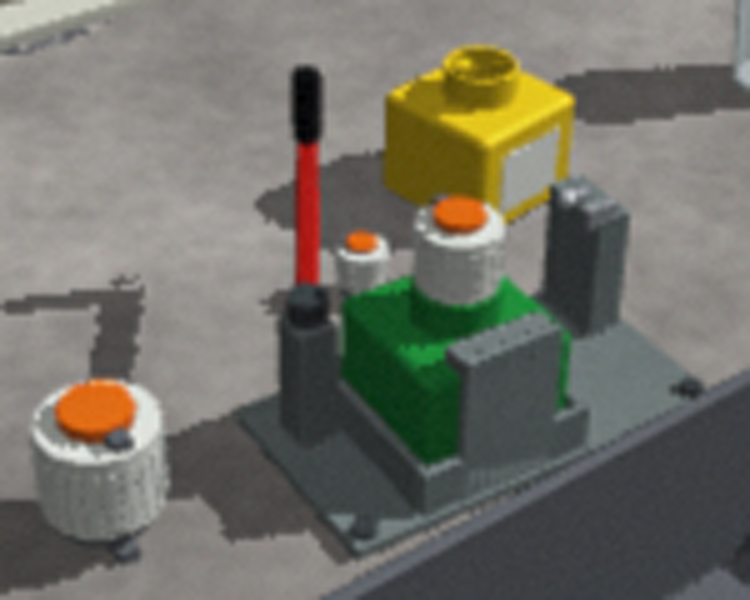

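Run:
```python
from h import *
from workcell import vision,ctrl
t=vision.get_image("top"); s=vision.get_image("scene")
T=lambda U,z:unproj(t,[(U[0]+.5)/5.6-.5+200,(U[1]+.5)/5.6-.5+130],z)[0].round(1)
S=lambda U,z:unproj(s,[(U[0]+.5)/5-.5+180,(U[1]+.5)/5-.5+155],z)[0].round(1)
print("cap",T((365,170),138),S((461,214),138))
print("peg",T((336,436),134),S((307,73),134))
print("pivot",T((460,255),92),S((307,300),92))
for c in [(155,135),(507,157),(497,340),(146,322)]: print("corner",T(c,8))
print("small cap",T((311,408),80),T((311,408),40),S((361,242),40)); print("big",T((655,255),60),S((95,410),60))
print("catchpost", T((182,240),92),S((590,205),92))
print("tumbler",unproj(t,[148,216],100), "soap",unproj(t,[156,152],30),"lid",unproj(t,[370,172],10),"brush",unproj(t,[[342,235],[346,275]],10))
```

```text
cap [609.5 -41.5 138. ] [615.2 -41.6 138. ]
peg [453. -20. 134.] [458.4 -19.2 134. ]
pivot [567.9 -98.   92. ] [ 577.3 -103.    92. ]
corner [672.   88.3   8. ]
corner [ 651.2 -135.8    8. ]
corner [ 532.3 -124.5    8. ]
corner [550.   95.8   8. ]
small cap [479.4  -6.2  80. ] [486.5  -6.4  40. ] [494.1  -8.6  40. ]
big [ 572.3 -219.7   60. ] [ 554.2 -207.5   60. ]
catchpost [581.7  68.4  92. ] [596.1  62.8  92. ]
tumbler [[439.82119176 349.83484126 100.        ]] soap [[680.08978611 341.25070735  30.        ]] lid [[ 590.74472516 -419.836534     10.        ]] brush [[ 368.72119862 -304.66165969   10.        ]
 [ 230.50845566 -311.02731071   10.        ]]
```

Run:
```python
from h import *
from workcell import vision,ctrl
t=vision.get_image("top"); s=vision.get_image("scene"); o=ctrl.get_obs()
M=R.from_rotvec(o["orientation"]).as_matrix(); print(M.round(4)); print("yaw of tool y",np.arctan2(M[1,1],M[0,1]), o["t"])
for z in (100,150,200,250): print(z,unproj(t,[47,258],z)[0].round(),unproj(s,[364,90],z)[0].round())
d=np.array([456-162.3,-20-603.5,230-222.7]); print("d in tool",M.T@d)
```

```text
[[-1.000e-04  2.598e-01  9.657e-01]
 [-4.000e-04  9.657e-01 -2.598e-01]
 [-1.000e+00 -4.000e-04 -0.000e+00]]
yaw of tool y 1.3080048643396451 0.35
100 [305. 697. 100.] [122. 930. 100.]
150 [302. 674. 150.] [224. 786. 150.]
200 [298. 651. 200.] [326. 643. 200.]
250 [295. 628. 250.] [428. 499. 250.]
d in tool [  -7.10302643 -525.80052349  445.5879111 ]
```

```bash
python3 -m crank '[[[-0.04,0,0],[0,0,0],0.0878],[[-0.04,0,0],[0,0,0],0.0878],[[0,-0.031,0.026],[0,0,0],0.0878],[[0,-0.031,0.026],[0,0,0],0.0878],[[0,-0.031,0.026],[0,0,0],0.0878],[[0,-0.031,0.026],[0,0,0],0.0878],[[0,-0.031,0.026],[0,0,0],0.0878],[[0,-0.031,0.026],[0,0,0],0.0878]]'
python3 -m crank '[[[0,-0.031,0.026],[0,0,0],0.05],[[0,-0.031,0.026],[0,0,0],0.05],[[0,-0.031,0.026],[0,0,0],0.05],[[0,-0.031,0.026],[0,0,0],0.05],[[0,-0.031,0.026],[0,0,0],0.05],[[0,-0.031,0.026],[0,0,0],0.05],[[0,-0.031,0.026],[0,0,0],0.05],[[0,-0.031,0.026],[0,0,0],0.05]]'
```

```text
t: 1.02
ee_pos: [264.9, 381.6, 302.8]
orientation: [0.206, 1.561, -0.206]
ft_force: [-0.1, 0.0, 0.2]
width: 87.8
t: 1.68
ee_pos: [401.5, 87.9, 303.1]
orientation: [0.207, 1.56, -0.206]
ft_force: [0.2, -0.6, 0.4]
width: 49.8
```

Run:
```python
from h import *
from workcell import ctrl, vision
o=ctrl.get_obs(); d=vision.get_image("wrist"); cv2.imwrite("pics/w1.png",cv2.resize(d["img"],None,fx=1.5,fy=1.5)); 
import pickle; pickle.dump((o,d),open("w1.pkl","wb")); print(o["ee_pos"])
```

```text
[401.46346272  87.92376577 303.06952974]
```

View pics/w1.png

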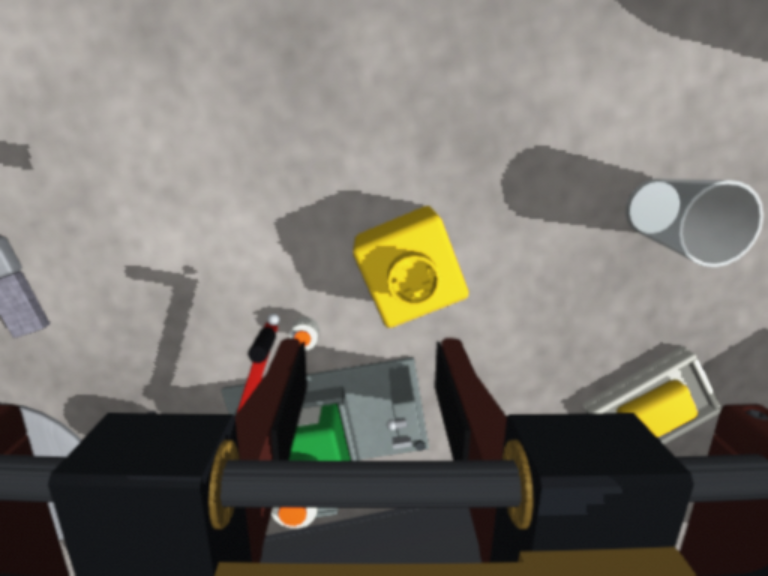

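Run:
```python
from h import *
import pickle
o,d=pickle.load(open("w1.pkl","rb")); w=wristext(d,o)
for n,P in dict(pegtop=[456,-20,134],pegbase=[456,-20,92],hinge=[574,-102,92],cap=[612,-41.5,138]).items(): print(n,proj(w,P)[0]*1.5)
g=d["img"][190:270,130:240]; cv2.imwrite("pics/w1z.png",cv2.resize(g,None,fx=7,fy=7,interpolation=cv2.INTER_CUBIC))
```

```text
pegtop [256.67020021 356.30853391]
pegbase [267.64128839 334.91298502]
hinge [228.22186526 462.32859898]
cap [292.01649221 515.88371634]
```

View pics/w1z.png

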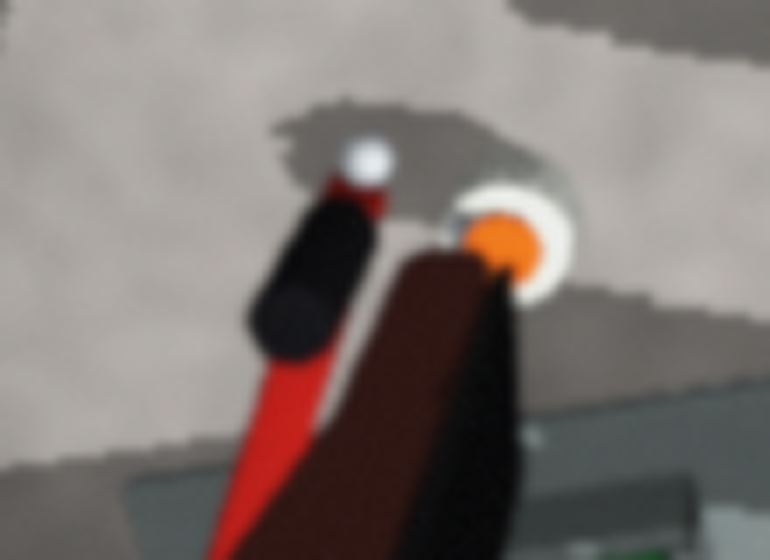

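```bash
python3 -m crank '[[[0,-0.030,0.0269],[0,0,0],0.05],[[0,-0.030,0.0269],[0,0,0],0.05],[[0,-0.0302,0.0269],[0,0,0],0.05],[[0,0,0],[0.117,0,0],0.05],[[0,0,0],[0.117,0,0],0.05],[[0,0,0],[0.116,0,0],0.05],[[0.04,0,0],[0,0,0],0.05],[[0.04,0,0],[0,0,0],0.05]]'
python3 - <<'E'
from h import *
from workcell import ctrl
o=ctrl.get_obs(); M=R.from_rotvec(o["orientation"]).as_matrix(); print(o["ee_pos"],np.arctan2(M[1,1],M[0,1]),M[:,0]); print(M.T@(np.array([456,-20,103])-o["ee_pos"]))
E
```

```text
t: 2.4
ee_pos: [457.7, -18.5, 223.8]
orientation: [0.482, 1.51, -0.479]
ft_force: [0.1, -0.6, -0.5]
width: 49.9
[457.72725632 -18.48624606 223.8486603 ] 0.9568449889224511 [ 6.91696158e-03 -4.21764933e-04 -9.99975989e-01]
[120.83444964  -2.67228241  -1.25229772]
```

```bash
python3 -m crank '[[[0.04,-0.001,0],[0,0,0],0.05],[[0.04,-0.001,0],[0,0,0],0.05],[[0.04,0,0],[0,0,0],0.05],[[0,0,0],[0,0,0],0.026],[[0,0,0],[0,0,0],0.026],[[0,0,0],[0,0,0],0.026],[[0,0,0],[0,0,0],0.026],[[0,0,0],[0,0,0],0.026]]'
python3 - <<'E'
from h import *
from workcell import ctrl,vision
o=ctrl.get_obs(); M=R.from_rotvec(o["orientation"]).as_matrix(); print(o["ee_pos"],o["ft_force"],o["width"])
d=vision.get_image("wrist"); cv2.imwrite("pics/w2.png",d["img"])
E
```

```text
t: 3.07
ee_pos: [456.4, -19.9, 105.3]
orientation: [0.481, 1.512, -0.479]
ft_force: [-0.7, -0.4, 0.5]
width: 26.5
[456.38536181 -19.92472838 105.30408363] [-0.70801816 -0.42910817  0.52971251] 26.485492501631807
```

View pics/w2.png

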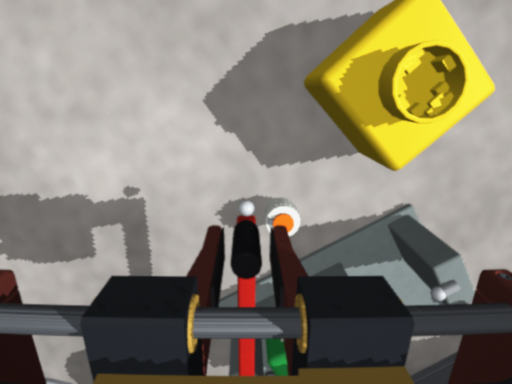

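```bash
python3 -m crank '[[[0,0.0144,0.0007],[0.1,0,0],0.026],[[0,0.0144,0.0007],[0.1,0,0],0.026],[[0,0.0144,0.0007],[0.1,0,0],0.026],[[0,0.0144,0.0007],[0.1,0,0],0.026],[[0,0.0144,0.0007],[0.1,0,0],0.026],[[0,0.0144,0.0007],[0.1,0,0],0.026],[[0,0.0144,0.0007],[0.1,0,0],0.026],[[0,0.0144,0.0007],[0.1,0,0],0.026]]'
python3 - <<'E'
from h import *
from workcell import ctrl,vision
o=ctrl.get_obs(); M=R.from_rotvec(o["orientation"]).as_matrix(); print(o["ee_pos"],o["ft_force"],o["width"],np.arctan2(M[1,1],M[0,1]))
d=vision.get_image("wrist"); cv2.imwrite("pics/w3.png",d["img"])
E
```

```text
t: 3.78
ee_pos: [550.6, 40.3, 104.4]
orientation: [1.096, 1.276, -1.094]
ft_force: [-0.6, -0.1, -0.7]
width: 25.8
[550.61484556  40.31757891 104.36593982] [-0.59248924 -0.10302507 -0.72471455] 25.791450864256312 0.1535343409970157
```

View pics/w3.png

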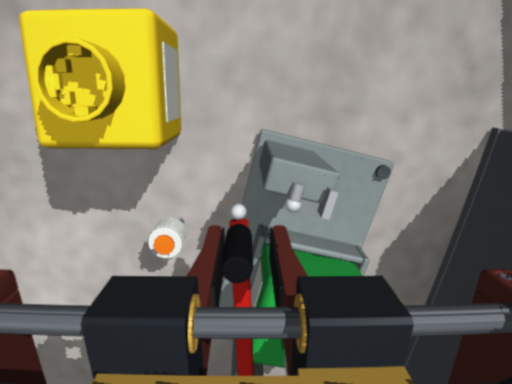

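```bash
python3 -m crank '[[[0,0.0087,0.0003],[0.06,0,0],0.026],[[0,0.0087,0.0003],[0.06,0,0],0.026],[[0,0.0087,0.0003],[0.06,0,0],0.026],[[0,0.0087,0.0003],[0.06,0,0],0.026],[[0,0.0015,0],[0,0,0],0.026],[[0,0.0015,0],[0,0,0],0.026],[[0,0,0],[0,0,0],0.026],[[0,0,0],[0,0,0],0.026]]'
python3 - <<'E'
from h import *
from workcell import ctrl,vision
o=ctrl.get_obs(); M=R.from_rotvec(o["orientation"]).as_matrix(); print(o["ee_pos"],o["ft_force"],o["width"],np.arctan2(M[1,1],M[0,1]))
d=vision.get_image("wrist"); cv2.imwrite("pics/w4.png",d["img"])
E
```

```text
t: 4.5
ee_pos: [587.0, 40.6, 103.1]
orientation: [1.268, 1.17, -1.268]
ft_force: [-0.6, 0.1, -0.4]
width: 26.2
[586.98251246  40.63211012 103.06906479] [-0.60902892  0.08318027 -0.4126155 ] 26.168158628037993 -0.08030032865145645
```

View pics/w4.png

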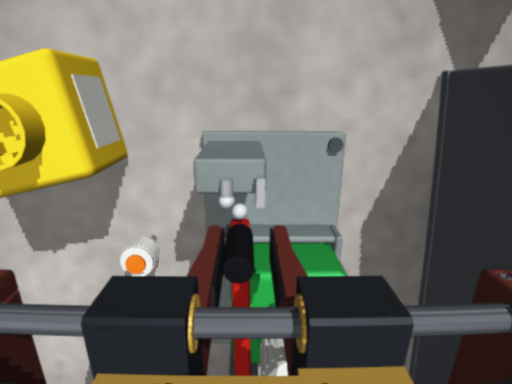

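```bash
python3 -m crank '[[[0,0.0012,0],[0,0,0],0.026],[[0,0.0012,0],[0,0,0],0.026],[[0,0.0012,0],[0,0,0],0.026],[[0,0.0012,0],[0,0,0],0.026],[[0,0,0],[0,0,0],0.026],[[0,0,0],[0,0,0],0.026],[[0,0,0],[0,0,0],0.026],[[0,0,0],[0,0,0],0.026]]'
python3 - <<'E'
from h import *
from workcell import ctrl,vision
o=ctrl.get_obs();print(o["ee_pos"],o["ft_force"],o["width"])
E
python3 -m crank '[[[0,0.001,0],[0,0,0],0.026],[[0,0.001,0],[0,0,0],0.026],[[0,0,0],[0,0,0],0.026],[[0,0,0],[0,0,0],0.026],[[0,0,0],[0,0,0],0.026],[[0,0,0],[0,0,0],0.026],[[0,0,0],[0,0,0],0.026],[[0,0,0],[0,0,0],0.026]]'
python3 - <<'E'
from h import *
from workcell import ctrl,vision
o=ctrl.get_obs(); M=R.from_rotvec(o["orientation"]).as_matrix(); print(o["ee_pos"],o["ft_force"],o["width"],np.arctan2(M[1,1],M[0,1]))
d=vision.get_image("wrist"); cv2.imwrite("pics/w5.png",d["img"])
E
```

```text
t: 5.22
ee_pos: [589.6, 40.5, 102.3]
orientation: [1.266, 1.173, -1.273]
ft_force: [-8.3, 1.1, 5.9]
width: 26.2
[589.58327105  40.45534521 102.34423684] [-8.27063587  1.12696027  5.89103265] 26.213319259937307
t: 5.88
ee_pos: [589.6, 40.4, 102.1]
orientation: [1.265, 1.176, -1.276]
ft_force: [-13.7, 0.9, 10.7]
width: 25.9
[589.6313968   40.43367835 102.10419769] [-13.71463871   0.88053021  10.70219552] 25.932077996733355 -0.08175840687752524
```

View pics/w5.png

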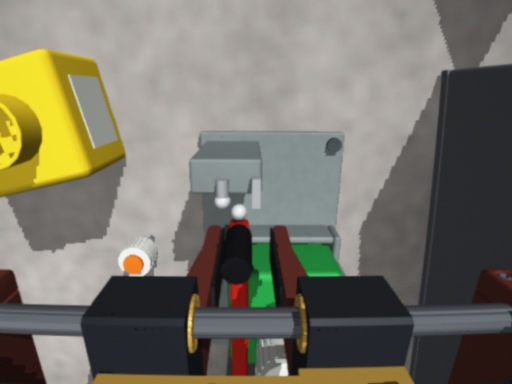

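```bash
python3 -m crank '[[[0,-0.003,0],[0,0,0],0.03],[[0,-0.003,0],[0,0,0],0.04],[[0,0,0],[0,0,0],0.05],[[0,0,0],[0,0,0],0.05],[[0,0,0],[0,0,0],0.05],[[-0.03,0,0],[0,0,0],0.05],[[-0.04,0,0],[0,0,0],0.05],[[-0.04,0,0],[0,0,0],0.05]]'
python3 - <<'E'
from h import *
from workcell import ctrl,vision
import pickle
o=ctrl.get_obs(); M=R.from_rotvec(o["orientation"]).as_matrix(); print(o["ee_pos"],o["ft_force"],o["width"],np.arctan2(M[1,1],M[0,1]))
d=vision.get_image("wrist"); cv2.imwrite("pics/w6.png",cv2.resize(d["img"],None,fx=1.5,fy=1.5)) 
s=vision.get_image("scene"); t=vision.get_image("top"); pickle.dump((o,d,s,t),open("w6.pkl","wb"))
a=s["img"][155:275,180:330]; cv2.imwrite("pics/scenez6.png",cv2.resize(a,None,fx=5,fy=5,interpolation=cv2.INTER_CUBIC))
E
```

```text
t: 6.6
ee_pos: [587.5, 40.5, 212.9]
orientation: [1.268, 1.171, -1.272]
ft_force: [0.9, 0.3, 0.4]
width: 49.4
[587.47701357  40.54480696 212.8917299 ] [0.92306879 0.28816916 0.42862608] 49.376897039404916 -0.08202750540286488
```

View pics/w6.png

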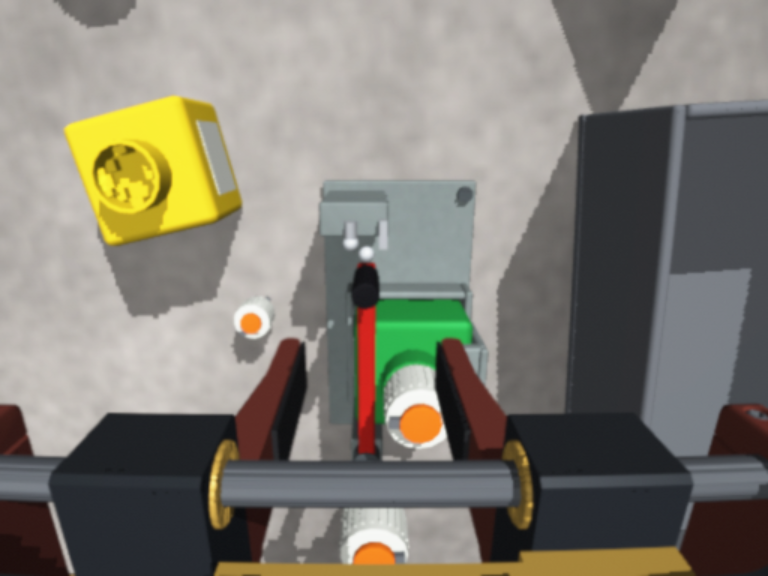

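View pics/scenez6.png

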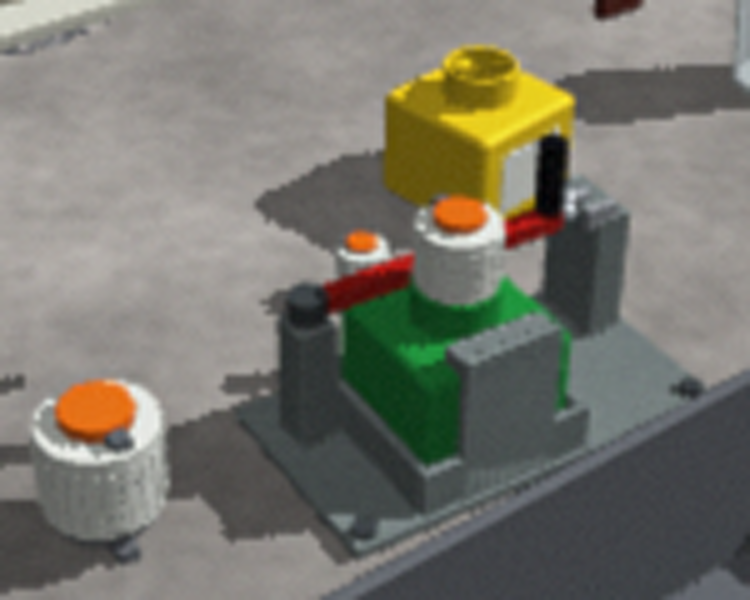

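Run:
```python
from h import *
import pickle
o,d,s,t=pickle.load(open("w6.pkl","rb")); w=wristext(d,o)
g=d["img"]; hsv=cv2.cvtColor(g,cv2.COLOR_BGR2HSV)
m=((hsv[...,0]<6)|(hsv[...,0]>174))&(hsv[...,1]>200)&(hsv[...,2]>120)
ys,xs=np.nonzero(m); k=(xs>220)&(xs<265)&(ys>190)&(ys<305); ys,xs=ys[k],xs[k]
P=[]
for v in range(210,295,4):
    c=xs[ys==v]
    if len(c): P.append(((c.min()+c.max())/2,v))
P=unproj(w,P,92)[:, :2]; a=np.polyfit(P[:,1],P[:,0],1); print("bar yaw",-a[0], "resid",np.std(P[:,0]-np.polyval(a,P[:,1])))
U=lambda p,z:unproj(w,np.array(p)/1.5,z)[0].round(1)
print("base edge corners",U((323,182),8),U((476,181),8), "left lower",U((331,420),8)); print("nose ball",U((366,254),86),"catch",U((350,242),86),"pin",U((383,242),86)); print("cap top",U((420,424),138))
print("scene peg top",unproj(s,[(552.5)/5-.5+180,142/5-.5+155],134), "cap",unproj(s,[(461.5)/5-.5+180,214.5/5-.5+155],138))
M=R.from_rotvec(o["orientation"]).as_matrix()
print(M.round(4))
```

```text
bar yaw -0.0911524167017586 resid 0.282626151091748
base edge corners [554.5  94.7   8. ] [673.4  85.8   8. ] left lower [ 537.4 -118.8    8. ]
nose ball [585.4  53.3  86. ] catch [575.9  61.9  86. ] pin [596.9  60.2  86. ]
cap top [610.2 -40.5 138. ]
scene peg top [[586.98862185  40.66953994 134.        ]] cap [[615.15981198 -41.55820837 138.        ]]
[[-2.800e-03  9.966e-01 -8.190e-02]
 [-2.000e-04 -8.190e-02 -9.966e-01]
 [-1.000e+00 -2.700e-03  4.000e-04]]
```

```bash
python3 -m crank '[[[0,0.0102,0.0264],[0,0,0],0.07],[[0,0.0102,0.0264],[0,0,0],0.07],[[0,0.0102,0.0264],[0,0,0],0.07],[[0,0,0],[0,0,0],0.07],[[0.03,0,0],[0,0,0],0.07],[[0.03,0,0],[0,0,0],0.07],[[0,0,0],[0,0,0],0.07],[[0,0,0],[0,0,0],0.07]]'
python3 - <<'E'
from h import *
from workcell import ctrl,vision
import pickle
o=ctrl.get_obs(); M=R.from_rotvec(o["orientation"]).as_matrix(); print(o["ee_pos"],o["ft_force"],o["width"],np.arctan2(M[1,1],M[0,1]),o["qpos"])
d=vision.get_image("wrist"); cv2.imwrite("pics/w7.png",cv2.resize(d["img"],None,fx=1.5,fy=1.5)) 
w=wristext(d,o); print(proj(w,[612,-41.3,138])*1.5)
E
```

```text
t: 7.42
ee_pos: [610.3, -40.3, 150.5]
orientation: [1.267, 1.174, -1.273]
ft_force: [-0.4, 0.1, 0.3]
width: 69.8
[610.29857816 -40.32917231 150.48338378] [-0.37363931  0.05154643  0.34109823] 69.84983055231778 -0.08200154608358888 [-8.55043933e-02  4.93742104e-01  1.70654947e+00  1.50464843e-04
  9.46737298e-01 -3.59071718e-03]
[[374.89976218 350.38927597]]
```

View pics/w7.png

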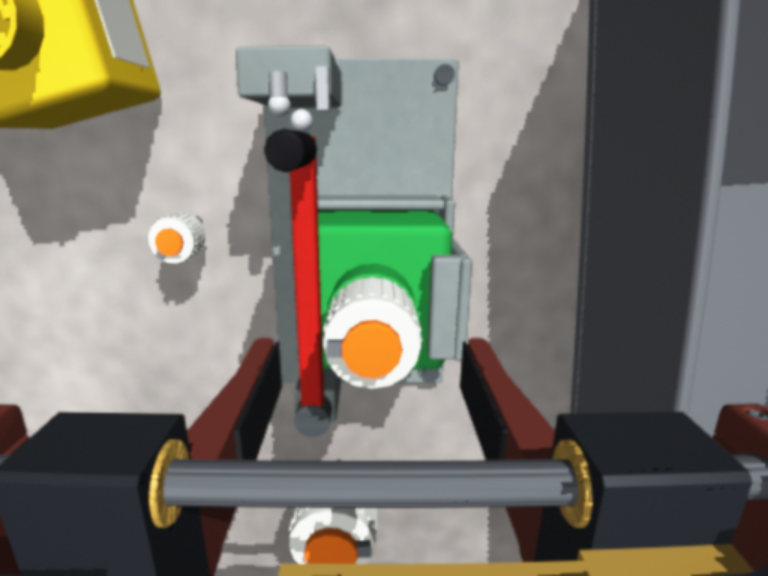

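```bash
python3 -m crank '[[[0.022,0,0],[0,0,0],0.07],[[0.022,0,0],[0,0,0],0.07],[[0,0,0],[0,0,0],0.06],[[0,0,0],[0,0,0],0.03],[[0,0,0],[0,0,0],0.03],[[0,0,0],[0,0,0],0.03],[[0,0,0],[0,0,0],0.03],[[0,0,0],[0,0,0],0.03]]'
python3 - <<'E'
from workcell import ctrl
o=ctrl.get_obs(); print(o["ee_pos"],o["ft_force"],o["moment"],o["width"],o["qpos"][5])
E
```

```text
t: 8.13
ee_pos: [612.8, -40.8, 110.3]
orientation: [1.27, 1.168, -1.268]
ft_force: [-2.0, 0.0, 6.6]
width: 41.8
[612.84712366 -40.76490369 110.34948737] [-1.99995276  0.04876597  6.63232464] [-1.15991197e-03  4.57597372e-01 -2.89543813e-04] 41.76025752604585 -0.003936737666805564
```

```bash
python3 -m crank '[[[-0.004,0.002,0],[0,0,0],0.03],[[0,0,0],[0,0,0],0.03],[[0,0,0],[-0.08,0,0],0.03],[[0,0,0],[-0.08,0,0],0.03],[[0,0,0],[-0.08,0,0],0.03],[[0,0,0],[-0.08,0,0],0.03],[[0,0,0],[0,0,0],0.03],[[0,0,0],[0,0,0],0.03]]'
python3 - <<'E'
from workcell import ctrl
o=ctrl.get_obs(); print(o["ee_pos"],o["ft_force"],o["moment"],o["width"],o["qpos"][[0,5]],o["joint_torque"][5])
E
```

```text
t: 8.8
ee_pos: [613.3, -41.4, 111.9]
orientation: [1.033, 1.313, -1.036]
ft_force: [-0.8, -2.8, -9.2]
width: 41.6
[613.30415388 -41.41493102 111.87495898] [-0.79861124 -2.77849511 -9.20682443] [-0.71469426  0.2980044  -0.31504191] 41.57601091610151 [-0.0865309  -0.32134311] -0.600051786750555
```

Run:
```python
from h import *
from workcell import vision
d=vision.get_image("wrist")["img"]; cv2.imwrite("pics/w8.png",cv2.resize(d,None,fx=1.5,fy=1.5))
t=vision.get_image("scene")["img"][175:255,220:310]; cv2.imwrite("pics/s8.png",cv2.resize(t,None,fx=6,fy=6,interpolation=cv2.INTER_CUBIC))
```

```text
(no output)
```

View pics/w8.png

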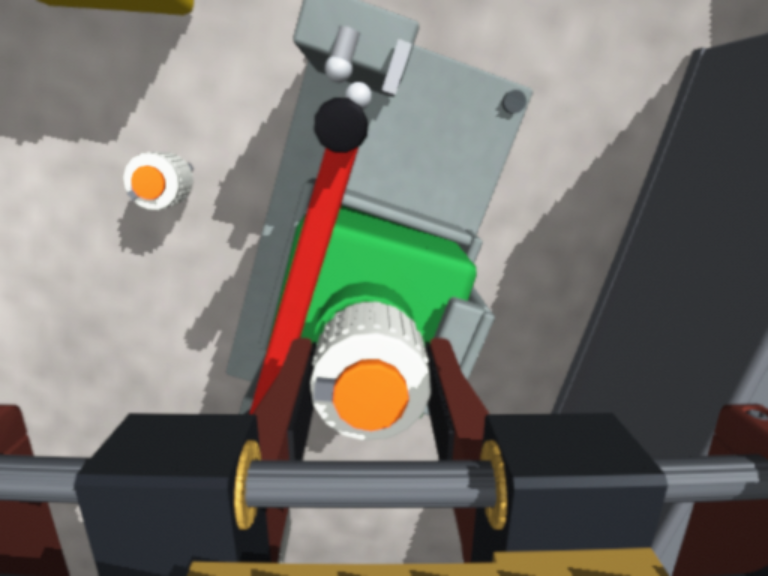

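View pics/s8.png

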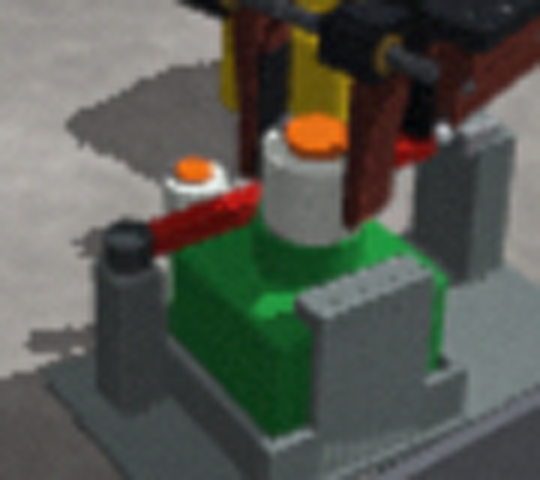

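The cap's mark lagged the gripper by about 7° and the wrist moment rose to 0.3–0.6 N·m, so this way hits a dead stop. I'll try the other way (clockwise seen from above).

```bash
python3 -m crank '[[[0.002,0,0],[0.1,0,0],0.03],[[0,0,0],[0.1,0,0],0.03],[[0,0,0],[0.1,0,0],0.03],[[0,0,0],[0.1,0,0],0.03],[[0,0,0],[0.1,0,0],0.03],[[0,0,0],[0.1,0,0],0.03],[[0,0,0],[0,0,0],0.03],[[0,0,0],[0,0,0],0.03]]'
python3 - <<'E'
from h import *
from workcell import ctrl,vision
o=ctrl.get_obs(); print(o["ee_pos"],o["ft_force"],o["moment"],o["width"],o["qpos"][[0,5]],o["joint_torque"][5])
d=vision.get_image("wrist")["img"]; cv2.imwrite("pics/w9.png",cv2.resize(d,None,fx=1.5,fy=1.5))
E
```

```text
t: 9.57
ee_pos: [613.6, -40.8, 111.1]
orientation: [1.468, 1.018, -1.47]
ft_force: [-5.8, -1.5, 0.1]
width: 41.4
[613.61022108 -40.84406483 111.0705474 ] [-5.802138   -1.5026345   0.05853234] [-0.3420219   1.12547529  0.04088875] 41.403949914700426 [-0.08575913  0.27380545] 0.34449879080057144
```

View pics/w9.png

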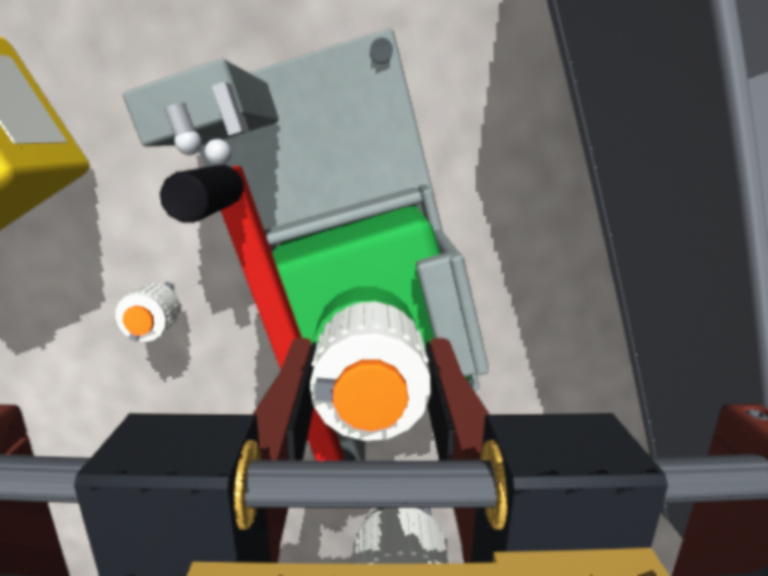

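```bash
python3 -m crank '[[[0,-0.0015,0],[0.1,0,0],0.03],[[0,0,0],[0.1,0,0],0.03],[[0,0,0],[0.1,0,0],0.03],[[0,0,0],[0.1,0,0],0.03],[[0,0,0],[0.1,0,0],0.03],[[0,0,0],[0.08,0,0],0.03],[[0,0,0],[0,0,0],0.03],[[0,0,0],[0,0,0],0.03]]'
python3 - <<'E'
from h import *
from workcell import ctrl,vision
o=ctrl.get_obs(); print(o["ee_pos"],o["ft_force"],o["moment"],o["width"],o["qpos"][[0,5]],o["joint_torque"][5])
d=vision.get_image("wrist")["img"]; cv2.imwrite("pics/w10.png",cv2.resize(d,None,fx=1.5,fy=1.5))
E
```

```text
t: 10.28
ee_pos: [612.9, -40.5, 111.0]
orientation: [1.858, 0.609, -1.858]
ft_force: [-3.8, -1.2, -0.0]
width: 41.4
[612.85536354 -40.45981497 111.03911215] [-3.7915601  -1.1995096  -0.00593858] [-0.32450315  0.9425164   0.04521599] 41.44177848541137 [-0.08523207  0.85251155] 0.2930639684200287
```

View pics/w10.png

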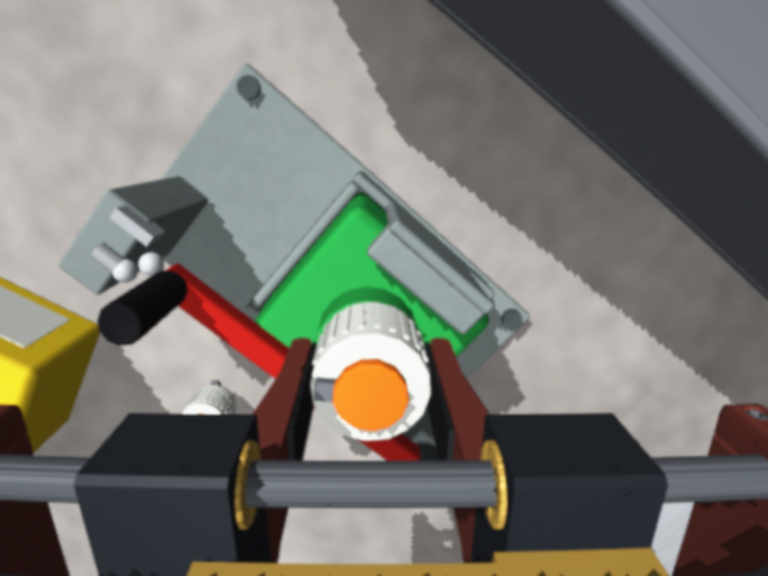

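```bash
python3 -m crank '[[[-0.003,0,0],[0,0,0],0.03],[[-0.003,0,0],[0,0,0],0.03],[[-0.003,0,0],[0,0,0],0.03],[[-0.003,0,0],[0,0,0],0.03],[[0,0,0],[0,0,0],0.03],[[0,0,0],[0,0,0],0.03],[[0,0,0],[0,0,0],0.03],[[0,0,0],[0,0,0],0.03]]'
python3 - <<'E'
from h import *
from workcell import ctrl,vision
o=ctrl.get_obs(); print(o["ee_pos"],o["ft_force"],o["moment"],o["width"],o["qpos"][[0,5]],o["joint_torque"][5])
d=vision.get_image("wrist")["img"]; cv2.imwrite("pics/w11.png",cv2.resize(d,None,fx=1.5,fy=1.5))
E
```

```text
t: 11.0
ee_pos: [613.0, -40.4, 122.8]
orientation: [1.862, 0.605, -1.86]
ft_force: [0.2, -0.2, -0.4]
width: 41.1
[613.02859835 -40.3821356  122.75519176] [ 0.17167991 -0.21304797 -0.36448888] [-0.01375113  0.10289011  0.04633525] 41.13191638098421 [-0.08519491  0.85659912] -0.0019362728926353157
```

View pics/w11.png

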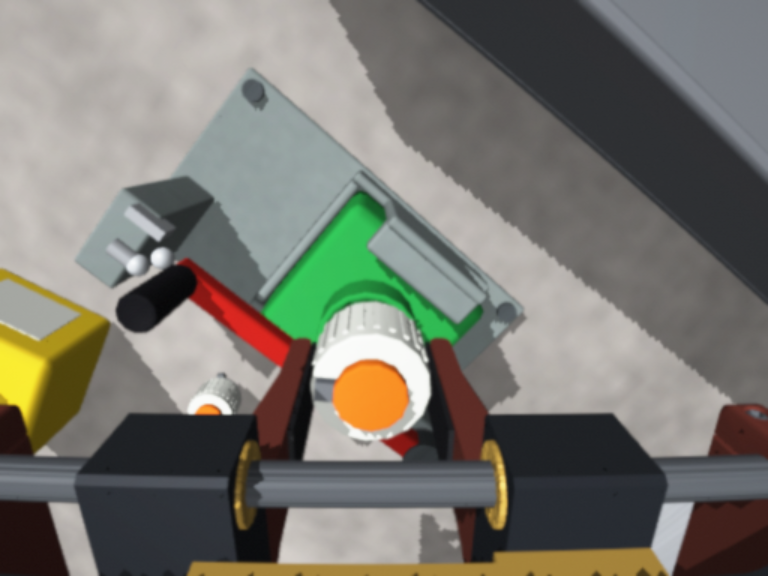

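The cap came up 12 mm with no force on the wrist and kept its place in the jaws. I'll lift it the rest of the way.

```bash
python3 -m crank '[[[-0.008,0,0],[0,0,0],0.03],[[-0.012,0,0],[0,0,0],0.03],[[-0.015,0,0],[0,0,0],0.03],[[-0.015,0,0],[0,0,0],0.03],[[-0.015,0,0],[0,0,0],0.03],[[-0.015,0,0],[0,0,0],0.03],[[-0.01,0,0],[0,0,0],0.03],[[0,0,0],[0,0,0],0.03]]'
python3 -m crank '[[[0,0,0],[0,0,0],0.03],[[0,0,0],[0,0,0],0.03],[[0,0,0],[0,0,0],0.03],[[0,0,0],[0,0,0],0.03],[[0,0,0],[0,0,0],0.03],[[0,0,0],[0,0,0],0.03],[[0,0,0],[0,0,0],0.03],[[0,0,0],[0,0,0],0.03]]'
python3 - <<'E'
from h import *
from workcell import ctrl,vision
o=ctrl.get_obs(); print(o["ee_pos"],o["ft_force"],o["moment"],o["width"],abs(o["qvel"]).max())
d=vision.get_image("wrist")["img"]; cv2.imwrite("pics/w12.png",cv2.resize(d,None,fx=1.5,fy=1.5))
t=vision.get_image("scene")["img"][135:255,200:330]; cv2.imwrite("pics/s12.png",cv2.resize(t,None,fx=5,fy=5,interpolation=cv2.INTER_CUBIC))
E
```

```text
t: 11.72
ee_pos: [614.4, -40.6, 216.1]
orientation: [1.865, 0.603, -1.856]
ft_force: [0.6, -0.5, -1.1]
width: 41.5
t: 12.38
ee_pos: [612.7, -40.4, 212.5]
orientation: [1.861, 0.605, -1.861]
ft_force: [-0.1, -0.1, -0.6]
width: 41.2
[612.71650574 -40.43445978 212.48377243] [-0.12848334 -0.14359215 -0.62421055] [-0.07596233  0.1208982  -0.03513847] 41.183900466079706 0.002098512916363779
```

View pics/w12.png

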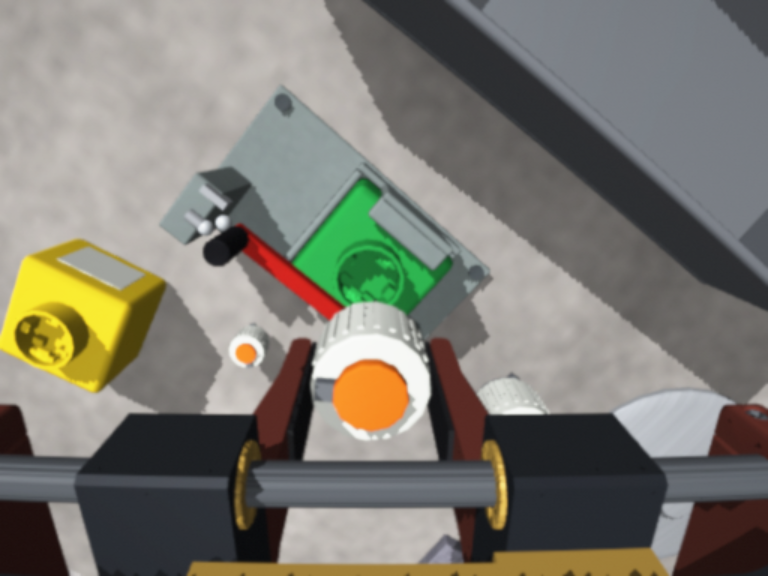

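View pics/s12.png

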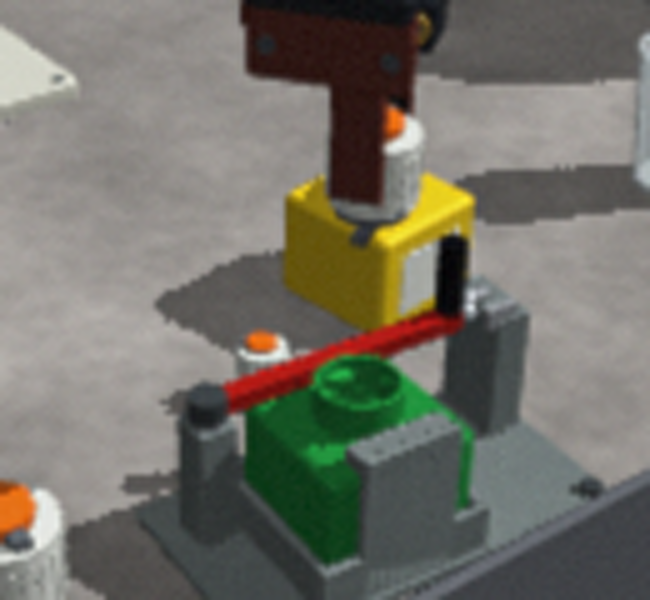

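```bash
python3 -c "
from workcell import workorder
print(workorder.close_job())"
```

```text
the job is handed in; nothing more can be done
None
```

The job is handed in at about 12.5 s of the 58 s allowed; it reported no verdict. The red keeper bar is shut, and the white cap is off the green bottle and still in the gripper.

- **Bar:** I caged the peg between the fingers and swung the bar along its arc until it met a firm stop at about 14 N. The pictures show its nose past the sprung ball. I estimated the bar angle at -0.01 ± 0.02 rad of fully shut before the cap was turned, and did not measure it again after the lift. The last pictures show it still shut.
- **Cap:** Turning it anticlockwise (seen from above) stopped dead after about 11°, and the fingers slipped about 7° on it. Clockwise it turned freely to about 56°, so the thread is left-handed, and it lifted off with no pull on the wrist.
- **Last checks:** The cap is about 100 mm above its seat, held at 41 mm opening, still, with only about its own weight (0.6 N) on the wrist. The final pictures show the bottle upright in its pocket and nothing touching the cap. Nothing else was touched on the way, but I did not re-measure the bystanders.
- **Disagreements:** The scene and top cameras differed by about 5 mm along x for the cap and the peg, and the wrist camera agreed better with the top one. While gripping, the tool stood up to 3 mm sideways and 4 mm above its target, with side and lift forces under 10 N; these were gone once the cap was up.

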